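# Put the bar kit back where it belongs

## Robot

A 6-joint arm with a two-finger parallel gripper is mounted at the origin on a cart in front of the work surface, level with it; the furniture and walls round the work are solid. World frame = base frame: x ahead of the robot, y to its left, z up, the work surface at z = 0. Lengths are in m, angles in rad, forces in N, time in s.
With the tool pointing down it reaches from about 0.275 to 0.825 m from the base axis. Payload 4.9 kg.
Tool frame: the origin (TCP) lies midway between the tips of the shut fingers; the grasp point (between the pads) lies 19 mm behind it (grip_point_offset is the distance from the TCP to the grasp point, in m); z points along the fingers, y is the line along which they close (so a half turn about z gives the same grasp; the last joint's range is limited). The gripper opens to 85 mm and grips with 20 to 120 N. Pads are 22 mm wide; open, the fingers measure 114 mm over their backs; the gripper's body (76 mm by 85 mm) begins 54 mm behind the grasp point. The pads swing forward as they close: fully open they stand 13 mm farther back than shut.
Start: joints at [-1.277, 0.326, -0.193, 1.052, 0, 1.437], TCP at [0.228, -0.5, 0.231] pointing down, gripper open.
Joint ranges: [-2.65, 2.65], [-0.97, 1.79], [-1.3, 1.35], [-1.93, 2.1], [-1.47, 1.37], [-3.14, 3.14]. Speed limits (rad/s): [2.57, 2.57, 3.14, 3.14, 3.14, 3.14].

## Interface

Orientations are given as a rotation vector (axis times angle).
In Python, from cell import * gives the robot as it stands. Calls block until the motion is done:
- movep(position, orientation): joint-space move of the TCP to a pose.
- move_l(position, velocity=0.15, rot=None, until_force=None): straight line of the TCP; rot=None keeps the orientation; velocity is the mean speed in m/s. With until_force (N) it stops when the force on the tool has changed by that much, and returns True; else False.
- set_joints(angles): joint-space move.
- let_go() and grab(newtons=None): open the fingers fully, or close them until they stop; newtons is the grip in N (None keeps the last).
- sleep(seconds).
- ik(position, orientation): joint angles nearest the present ones, or None.
- get_state(): the state.
- grab_frame(name): name is "scene" or "top"; returns a dict with "img" (384x512x3 uint8, red, green, blue), "fx", "fy", "cx", "cy" (pixels), "cam_to_world" (4x4, takes a point from camera to world coordinates). Camera axes: x right, y down, z forward; pixel columns grow to the right and rows downward; lengths in m; the calibration is good to about 2 mm. A picture is of the moment at which its call begins. There is no depth.
A pose or a line that the arm cannot do raises MotionError and nothing moves.
- sign_off(): hands the job in; it is judged then, once.
Trained networks look in the newest picture that a camera, given by its name, has taken for a name from the list of things; names that differ only in an ending like _2 or _b are one class to them, and where a whole thing is asked for, a point or a joint stands for the part that bears it (a point fixed in the world has none). Each returns a list of dicts, best first, with "score" (0 to 1); they miss things now and then, are a little off and sometimes report something else, mostly with a low value. They report only what shows in the picture. A call takes as long as a camera call.
- spot_in(camera, name): "centre" ([column, row] in pixels, amid what is visible of it).
- silhouettes(camera, name): "mask" (384x512 bool, what is visible of it) and "centre" ([column, row] in pixels, amid what is visible of it).
- tip_of(camera, name): "centre" ([column, row] in pixels: a listed point, or the origin of a listed thing).
The state is a dict: "clock": time; "q": joint angles; "joint_velocities": joint speeds; "tau": joint torques, N m; "position": TCP position; "eef_rot": TCP orientation; "contact_force": force on the tool from outside, world axes, zero at the start; "wrist_torque": the same for the moment, N m; "finger_gap": opening from 0.0 (shut) to 1.0 (fully open); "grasp_force": force on a finger pad.
Only numpy, scipy, OpenCV 4.12 (cv2) and the standard library are available. Lean on these libraries where they do the work, as an engineer would, in place of code of your own. Each camera call takes 0.05 s, during which the arm holds its last target. There are 200 camera calls.

## Task

Tidy the bar kit: stand the two small bottles from the front of the bar (not the pair by the canister at the back) in the bottle caddy, one to each bay, stand the two jiggers in the wells of the jigger stand, one to each well, and lay the corkscrew flat inside the tool tray. Do not tip the bottles over on the way, and leave every piece resting on the floor of its bay, well or tray, the bottles and jiggers upright.

Things in the scene. Friction and masses are not known exactly. Their poses are not given: they have to be found in the camera images.
- tall_bitters: the taller of two small round dash bottles with black screw caps that stand on the open front part of the worktop, within 0.65 m of the robot (a similar pair at the back, beside the canister, belongs to the room and stays); body 39 mm across and straight-sided from the foot to about 70 mm up, rounded shoulder to 85 mm, cap to 100 mm. Origin: centre of its underside, z up.
- short_bitters: the shorter of the two small round dash bottles with black caps on the open front part of the worktop; body 39 mm across and straight-sided to about 60 mm up, shoulder to 75 mm, cap to 88 mm. Origin: centre of its underside, z up.
- large_jigger: the larger of two steel hourglass-shaped measures (jiggers), standing on one cup with the other open upward; 88 mm tall, 43 mm across the upper rim, about 40 mm across the foot, narrow waist 50 mm up; a wide gripper takes it best just below the upper rim. Origin: centre of its underside, z up.
- small_jigger: the smaller steel hourglass-shaped measure, standing likewise; 68 mm tall, 37 mm across the upper rim, about 34 mm across the foot, narrow waist 39 mm up; also best taken just below the upper rim. Origin: centre of its underside, z up.
- waiters_corkscrew: a folded waiter's corkscrew with dark wooden scales lying flat on its side on the worktop, 112 mm long (its y axis), 41 mm wide (x), 16 mm high; its parts do not unfold. Origin: middle of its underside, z up.
- bottle_caddy: the bottle caddy, fixed: a wooden open box, 76 mm (x) by 146 mm (y), whose walls (6 mm thick) reach 38 mm above the worktop; one partition makes two square bays, each 64 by 64 mm inside, centred at y = -35 and +35 mm, floor 8 mm above the worktop. Origin: centre of its underside, on the worktop.
- jigger_stand: the jigger stand, fixed: a wooden block, 80 mm (x) by 148 mm (y), top 22 mm above the worktop, with two round wells 60 mm across and 10 mm deep (well floor 12 mm above the worktop) centred at y = -36 and +36 mm. Origin: centre of its underside, on the worktop.
- tool_tray: the tool tray, fixed: a shallow wooden tray without partitions, 108 mm (x) by 158 mm (y) outside, 100 by 150 mm inside, floor 6 mm above the worktop, rim 14 mm above the worktop. Origin: centre of its underside. Behind all three holders hangs a glass shelf on brass posts (0.43 m above the worktop, front edge at x = 0.68 m): keep the arm clear of it.

How it is judged:
At the end, for the whole second after the job is handed in: One bottle on the floor of each caddy bay and one jigger on the floor of each well (within 15 mm of its middle, 4 mm in height, upright within 0.12 rad; either of a pair in either place); the corkscrew flat (0.1 rad) on the tray floor; all at rest ((((x of tall_bitters in the frame of bottle_caddy between -0.015 and 0.015 m and y of tall_bitters in the frame of bottle_caddy between 0.02 and 0.05 m and z of tall_bitters in the frame of bottle_caddy between 0.004 and 0.012 m and angle between tall_bitters's own z axis and vertical below 0.12 rad) and (x of short_bitters in the frame of bottle_caddy between -0.015 and 0.015 m and y of short_bitters in the frame of bottle_caddy between -0.05 and -0.02 m and z of short_bitters in the frame of bottle_caddy between 0.004 and 0.012 m and angle between short_bitters's own z axis and vertical below 0.12 rad)) or ((x of tall_bitters in the frame of bottle_caddy between -0.015 and 0.015 m and y of tall_bitters in the frame of bottle_caddy between -0.05 and -0.02 m and z of tall_bitters in the frame of bottle_caddy between 0.004 and 0.012 m and angle between tall_bitters's own z axis and vertical below 0.12 rad) and (x of short_bitters in the frame of bottle_caddy between -0.015 and 0.015 m and y of short_bitters in the frame of bottle_caddy between 0.02 and 0.05 m and z of short_bitters in the frame of bottle_caddy between 0.004 and 0.012 m and angle between short_bitters's own z axis and vertical below 0.12 rad))) and (((x of large_jigger in the frame of jigger_stand between -0.015 and 0.015 m and y of large_jigger in the frame of jigger_stand between 0.021 and 0.051 m and z of large_jigger in the frame of jigger_stand between 0.008 and 0.016 m and angle between large_jigger's own z axis and vertical below 0.12 rad) and (x of small_jigger in the frame of jigger_stand between -0.015 and 0.015 m and y of small_jigger in the frame of jigger_stand between -0.051 and -0.021 m and z of small_jigger in the frame of jigger_stand between 0.008 and 0.016 m and angle between small_jigger's own z axis and vertical below 0.12 rad)) or ((x of large_jigger in the frame of jigger_stand between -0.015 and 0.015 m and y of large_jigger in the frame of jigger_stand between -0.051 and -0.021 m and z of large_jigger in the frame of jigger_stand between 0.008 and 0.016 m and angle between large_jigger's own z axis and vertical below 0.12 rad) and (x of small_jigger in the frame of jigger_stand between -0.015 and 0.015 m and y of small_jigger in the frame of jigger_stand between 0.021 and 0.051 m and z of small_jigger in the frame of jigger_stand between 0.008 and 0.016 m and angle between small_jigger's own z axis and vertical below 0.12 rad))) and x of waiters_corkscrew in the frame of tool_tray between -0.035 and 0.035 m and y of waiters_corkscrew in the frame of tool_tray between -0.03 and 0.03 m and z of waiters_corkscrew in the frame of tool_tray between 0.002 and 0.01 m and angle between waiters_corkscrew's own z axis and vertical below 0.1 rad and linear speed of each of tall_bitters, short_bitters, large_jigger, small_jigger, waiters_corkscrew below 0.02 m/s and angular speed of each of tall_bitters, short_bitters, large_jigger, small_jigger, waiters_corkscrew below 0.3 rad/s); the robot touches nothing.
It fails at once if a bottle is tipped (more than 0.7 rad from upright) (angle between any of tall_bitters, short_bitters's own z axis and vertical above 0.7 rad).
It also fails if it takes over 120 s, if anything falls off the work surface, if the arm or the gripper's body presses on something with over 40 N, if the wrist force passes 120 N, or if a joint passes its speed limit or range.

## Working session

There is one attempt and no reset: what is moved stays moved. The work goes in short steps, each a Python script; the robot and the scene stay as the last script left them, time stands still between calls to the robot, and variables do not carry over. Pictures are saved under pics/ and viewed, at most 14 in all, crops included, and the job is handed in when it is done.

```bash
ls; mkdir -p pics; python3 - <<'E'
from cell import *
import cv2
for c in ["scene","top"]:
    f=grab_frame(c); cv2.imwrite(f"pics/{c}0.png",f["img"][:,:,::-1]); print(c,f["fx"],f["cx"],f["cy"],f["cam_to_world"])
    for n in ["tall_bitters","short_bitters","large_jigger","small_jigger","waiters_corkscrew","bottle_caddy","jigger_stand","tool_tray"]:
        print(n,[(round(d["score"],2),[round(float(v)) for v in d["centre"]]) for d in spot_in(c,n)],[(round(d["score"],2),[round(float(v),1) for v in d["centre"]]) for d in tip_of(c,n)])
print(get_state())
E
```

```text
pics
scene 401.58251376584553 248.6312111321123 191.46910004003223 [[-0.60008961 -0.38879072  0.6990953  -0.4868127 ]
 [-0.79958777  0.31720036 -0.50994443  0.73556313]
 [-0.02349162 -0.86500041 -0.50122094  0.7155677 ]
 [ 0.          0.          0.          1.        ]]
tall_bitters [(0.66, [283, 179])] [(0.85, [280.9, 189.5]), (0.52, [333.6, 178.7])]
short_bitters [(0.9, [202, 222])] [(0.76, [204.0, 232.5])]
large_jigger [(0.79, [244, 197])] [(0.62, [244.3, 207.4])]
small_jigger [] [(0.53, [332.4, 178.5]), (0.21, [243.3, 209.5])]
waiters_corkscrew [] [(0.41, [283.1, 192.1])]
bottle_caddy [] []
jigger_stand [(0.87, [199, 196])] [(0.78, [201.6, 197.3]), (0.62, [255.4, 178.5])]
tool_tray [(0.68, [254, 175]), (0.31, [333, 176])] [(0.71, [257.6, 177.8])]
top 443.6928738830438 257.87960717814843 189.48463812134466 [[-1.36834496e-02 -9.92977242e-01  1.17511536e-01  3.45719933e-01]
 [-9.99904836e-01  1.37949344e-02  1.35378376e-04  8.78973669e-03]
 [-1.75549158e-03 -1.17498501e-01 -9.93071508e-01  1.26424198e+00]
 [ 0.00000000e+00  0.00000000e+00  0.00000000e+00  1.00000000e+00]]
tall_bitt
[... 548 characters left out ...]
 169.7])]
{'clock': 1.7, 'q': array([-1.27720770e+00,  3.26185207e-01, -1.92596485e-01,  1.05199092e+00,
       -2.99738263e-05,  1.43659182e+00]), 'joint_velocities': array([-0.00024978, -0.00172203,  0.00019962, -0.00019513, -0.00100609,
       -0.00137547]), 'tau': array([-1.42903591e-03, -4.43319976e+01,  2.62750572e+01,  1.19961624e-03,
       -1.51179574e-04,  4.64103103e-07]), 'position': array([ 0.22818147, -0.50045771,  0.23129024]), 'eef_rot': array([ 3.06997414e+00,  6.66858068e-01, -4.39678164e-05]), 'contact_force': array([-0.58149489,  0.86587566,  0.77484438]), 'wrist_torque': array([-0.0312022 ,  0.03365121, -0.04085427]), 'grasp_force': 0.0, 'finger_gap': 1.0009859289532972}
```

View pics/scene0.png

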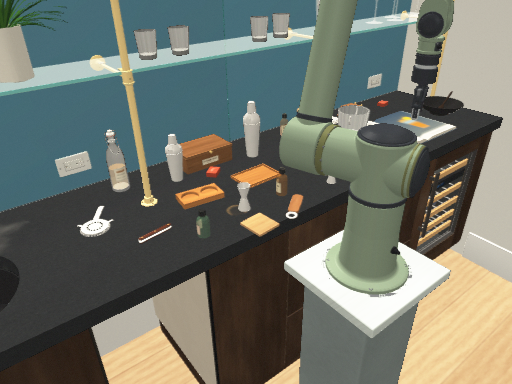

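View pics/top0.png

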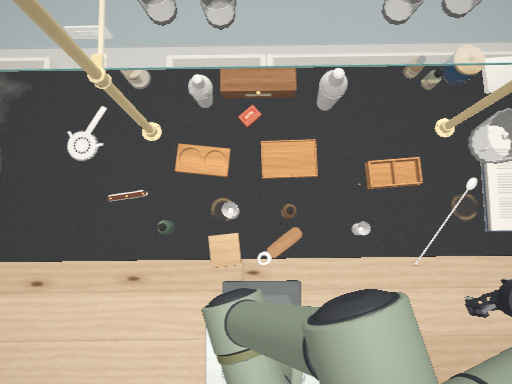

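The scene view shows the green short bottle at (203,224), the large jigger at (243,197) and the brown tall bottle at (282,182). The stand is at (200,195), the tray at (255,175), and the arm hides the rest. The top view shows all eight: short (165,227), large jigger (230,210), tall (289,211), small jigger (361,229), caddy (393,172), stand (203,160), tray (289,159). I still need to confirm that the corkscrew is the thing at (127,196).

```bash
cat > h.py <<'E'
from cell import *
import cv2, numpy as np
from scipy.optimize import minimize
def cyl(rz,n=24):
    a=np.linspace(0,2*np.pi,n,endpoint=False)
    return np.vstack([np.c_[r*np.cos(a),r*np.sin(a),0*a+z] for r,z in rz])
def box(x,y,z): return np.array([[i*x/2,j*y/2,k] for i in(-1,1) for j in(-1,1) for k in(0,z)])
MODEL={"tall_bitters":[cyl([(.0195,0),(.0195,.07),(.0085,.085),(.0085,.1)])],
"short_bitters":[cyl([(.0195,0),(.0195,.06),(.0085,.075),(.0085,.088)])],
"large_jigger":[cyl([(.02,0),(.007,.05)]),cyl([(.007,.05),(.0215,.088)])],
"small_jigger":[cyl([(.017,0),(.006,.039)]),cyl([(.006,.039),(.0185,.068)])],
"waiters_corkscrew":[box(.041,.112,.016)],"bottle_caddy":[box(.076,.146,.038)],
"jigger_stand":[box(.08,.148,.022)],"tool_tray":[box(.108,.158,.014)]}
S=4
def proj(f,P):
    c=np.linalg.inv(f["cam_to_world"]); p=P@c[:3,:3].T+c[:3,3]
    return np.c_[f["fx"]*p[:,0]/p[:,2]+f["cx"],f["fy"]*p[:,1]/p[:,2]+f["cy"]]
def ray(f,uv,z):
    T=f["cam_to_world"]; d=T[:3,:3]@[(uv[0]-f["cx"])/f["fx"],(uv[1]-f["cy"])/f["fy"],1]
    return T[:3,3]+d*(z-T[2,3])/d[2]
def render(f,name,p):
    x,y,z,w=p; c,s=np.cos(w),np.sin(w); m=np.zeros((384,512),np.uint8)
    for part in MODEL[name]:
        q=proj(f,part@np.array([[c,s,0],[-s,c,0],[0,0,1]])+[x,y,z])
        cv2.fillConvexPoly(m,cv2.convexHull(np.round(q*16).astype(np.int32)),255,cv2.LINE_AA,4)
    return m/255.
def best(cam,name,near=None,R=25):
    l=silhouettes(cam,name)
    if near is not None: l=[d for d in l if np.hypot(*(np.array(d["centre"])-near))<R]
    return l[0] if l else None
def fit(obs,name,p0,freez=False):
    """obs: list of (frame, mask); p=(x,y,z,yaw)"""
    rnd="bitters" in name or "jigger" in name and "stand" not in name
    idx=[0,1]+([2] if freez else [])+([] if rnd else [3])
    sc=np.array([.01,.01,.01,.2])[idx]
    def cost(v):
        p=np.array(p0,float); p[idx]+=v*sc; e=0
        for f,m in obs:
            r=render(f,name,p); e+=np.abs(r-m).sum()/m.sum()
        return e/len(obs)
    r=minimize(cost,np.zeros(len(idx)),method="Nelder-Mead",options=dict(initial_simplex=np.vstack([np.zeros(len(idx)),np.eye(len(idx))])+0.,xatol=.01,fatol=1e-4))
    p=np.array(p0,float); p[idx]+=r.x*sc; return p,r.fun
E
python3 - <<'E'
from h import *
im=cv2.imread("pics/top0.png")
a=cv2.resize(im[145:275,90:240],None,fx=5,fy=4.6,interpolation=cv2.INTER_CUBIC)[:598]
cv2.imwrite("pics/c1.png",cv2.resize(im[140:270,95:255],None,fx=4.6,fy=4.6,interpolation=cv2.INTER_CUBIC))
q=get_state()["q"].copy(); q[0]=-2.3; set_joints(q)
seed={"tall_bitters":(289,211),"short_bitters":(165,227),"large_jigger":(230,210),"small_jigger":(361,229),"waiters_corkscrew":(127,196),"bottle_caddy":(393,172),"jigger_stand":(203,160),"tool_tray":(289,159)}
t=grab_frame("top"); s=grab_frame("scene"); cv2.imwrite("pics/s1.png",s["img"][:,:,::-1])
for n,uv in seed.items():
    x,y,_=ray(t,uv,.03); 
    yaw=0
    d=best("top",n,np.array(uv)); sp=proj(s,np.array([[x,y,.03]]))[0]; e=best("scene",n,sp)
    print(n,np.round([x,y],3),"scene",np.round(sp),d and (d["score"],d["mask"].sum()),e and (e["score"],e["mask"].sum()))
    if d is None: continue
    if n=="waiters_corkscrew": yaw=-.1+np.pi/2*1; yaw=0.
    for obs,fz in (([(t,d["mask"])],False),)+((([(t,d["mask"]),(s,e["mask"])],True),) if e else ()):
        p,c=fit(obs,n,[x,y,0,yaw],fz); print("  ",np.round(p,4),round(c,3))
E
```

```text
tall_bitters [ 0.43  -0.077] scene [282. 185.] (0.58, np.int64(175)) (0.6, np.int64(258))
   [ 0.4281 -0.073   0.      0.    ] 0.251
   [ 0.4285 -0.073  -0.0047  0.    ] 0.281
short_bitters [0.391 0.268] scene [203. 226.] (0.63, np.int64(199)) (0.61, np.int64(325))
   [0.3929 0.2687 0.     0.    ] 0.277
   [ 0.3921  0.2673 -0.0038  0.    ] 0.244
large_jigger [0.435 0.087] scene [243. 200.] (0.64, np.int64(210)) (0.8, np.int64(281))
   [0.4322 0.0857 0.     0.    ] 0.248
   [ 0.4327  0.0857 -0.001   0.    ] 0.226
small_jigger [ 0.378 -0.275] scene [333. 174.] (0.76, np.int64(213)) (0.57, np.int64(166))
   [ 0.3809 -0.2721  0.      0.    ] 0.12
   [ 0.3808 -0.2727 -0.0026  0.    ] 0.149
waiters_corkscrew [0.479 0.375] scene [157. 226.] (0.72, np.int64(200)) (0.7, np.int64(196))
   [ 0.4849  0.381   0.     -0.142 ] 2.37
   [ 0.4899  0.3818 -0.0119 -0.051 ] 2.03
bottle_caddy [ 0.536 -0.372] scene [320. 153.] (0.97, np.int64(1462)) (0.71, np.int64(559))
   [ 0.5351 -0.3726  0.      0.0851] 0.145
   [ 0.5358 -0.3732 -0.0008  0.1148] 0.174
jigger_stand [0.578 0.163] scene [201. 191.] (0.93, np.int64(1479)) (0.8, np.int64(686))
   [ 0.5816  0.1674  0.     -0.1299] 0.101
   [ 0.5823  0.1668 -0.0009 -0.1158] 0.167
tool_tray [ 0.577 -0.08 ] scene [257. 170.] (0.6, np.int64(2077)) (0.84, np.int64(623))
   [ 0.5836 -0.0795  0.      0.0344] 0.071
   [ 0.5843 -0.0797 -0.0009  0.0149] 0.178
```

View pics/c1.png

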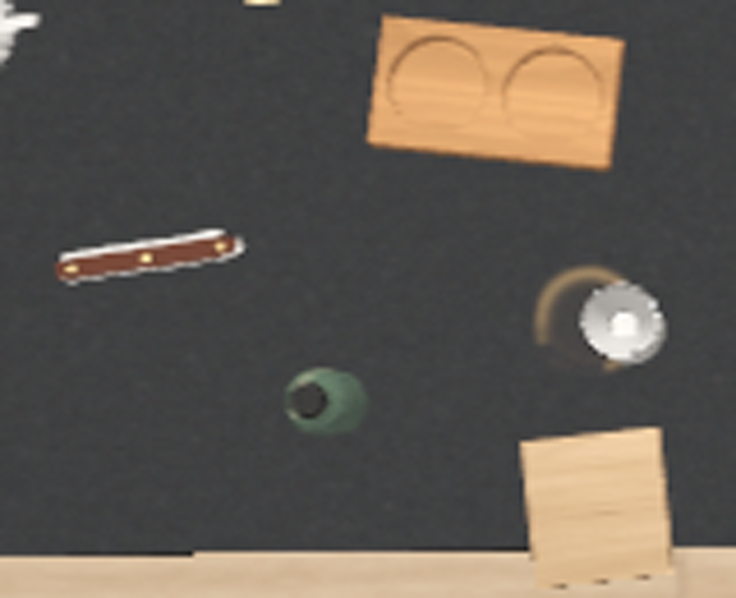

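View pics/s1.png

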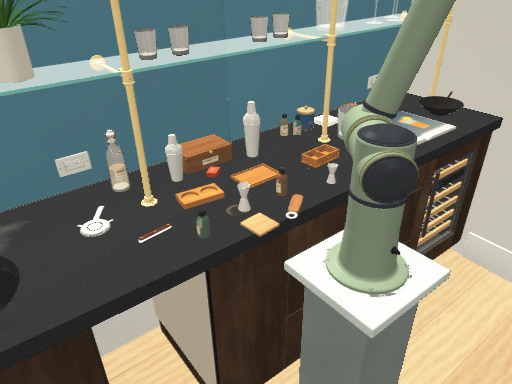

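The crop shows the corkscrew's wood scales from (60,268) to (235,240) in crop pixels, with steel edges. It looks narrower than 41 mm, so I'll check for dark parts. In the second scene view everything is visible, including the caddy (320,155) and the small jigger (332,173).

```bash
python3 - <<'E'
from h import *
f=[grab_frame("top")["img"].astype(float) for _ in range(6)]
im=np.mean(f,0)[175:220,95:160,::-1]
a=np.clip((im-30)*5,0,255).astype(np.uint8)
s=np.mean([grab_frame("scene")["img"].astype(float) for _ in range(3)],0)[205:255,125:190,::-1]
b=np.clip((s-10)*5,0,255).astype(np.uint8)
R=lambda x:cv2.resize(x,(400,300),interpolation=cv2.INTER_CUBIC)
cv2.imwrite("pics/ck.png",np.hstack([R(a),R(b)]))
d=silhouettes("top","waiters_corkscrew")
for e in d:
    ys,xs=np.where(e["mask"]); print(e["score"],e["centre"],cv2.minAreaRect(np.c_[xs,ys].astype(np.float32)))
print([(e["score"],e["centre"]) for e in tip_of("top","waiters_corkscrew")],[(e["score"],e["centre"]) for e in tip_of("scene","waiters_corkscrew")])
E
```

```text
[(0.53, [127.7, 197.6])] [(0.65, [155.1, 232.9])]
```

View pics/ck.png

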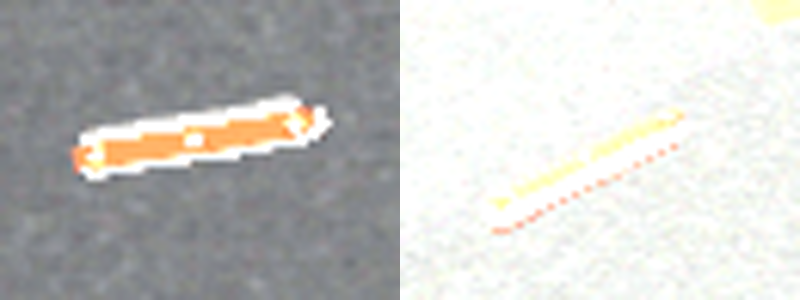

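The visible corkscrew body is about 24 mm wide, with yaw about +0.105 and its centre at pixel (127.8,195.8). Starting with the tall bottle.

```bash
cat >> h.py <<'E'
from scipy.spatial.transform import Rotation as Ro
HOLD={"caddy":(.5356,-.373,.10),"stand":(.582,.1671,-.123),"tray":(.584,-.0796,.027)}
def down(phi):
    y=np.array([np.cos(phi),np.sin(phi),0]); z=np.array([0,0,-1.])
    return Ro.from_matrix(np.c_[np.cross(y,z),y,z]).as_rotvec()
def ori(p,phi):
    c=[(abs(q[5]),tuple(down(a))) for a in (phi,phi+np.pi) for q in [ik(p,down(a))] if q is not None]
    return np.array(min(c)[1])
def slot(h,dy=0):
    x,y,w=HOLD[h]; return x-np.sin(w)*dy, y+np.cos(w)*dy, w
ZT=.2
def pick(x,y,phi,z,N):
    let_go(); r=ori([x,y,ZT],phi); movep([x,y,ZT],r)
    move_l([x,y,z+.04],.2); hit=move_l([x,y,z],.06,until_force=8); grab(N)
    g=get_state(); print("grip",hit,round(g["finger_gap"],3),round(g["grasp_force"],1),np.round(g["position"],4))
    move_l([x,y,ZT],.15); return g["position"][2]
def place(h,dy,z,phi=0):
    x,y,w=slot(h,dy); r=ori([x,y,ZT],w+phi); movep([x,y,ZT],r)
    s=get_state(); print("held",round(s["finger_gap"],3))
    move_l([x,y,z+.03],.15); print("touch",move_l([x,y,z],.04,until_force=6)); s=get_state(); print(np.round(s["position"],4),round(s["clock"],1))
def release():
    let_go(); p=get_state()["position"]; move_l([p[0],p[1],ZT],.12)
E
python3 - <<'E'
from h import *
z=pick(.4283,-.0732,0.,.036,40)
place("caddy",.035,z+.008+.001)
f=grab_frame("scene"); g=grab_frame("top")
a=cv2.resize(f["img"][100:230,230:400],(400,306)); b=cv2.resize(g["img"][120:270,250:450],(400,300))
cv2.imwrite("pics/p1.png",np.hstack([a[:300],b])[:,:,::-1])
E
```

```text
grip False 0.437 39.7 [ 0.4289 -0.0734  0.0365]
held 0.438
touch False
[ 0.5322 -0.3383  0.0456] 14.6
```

View pics/p1.png

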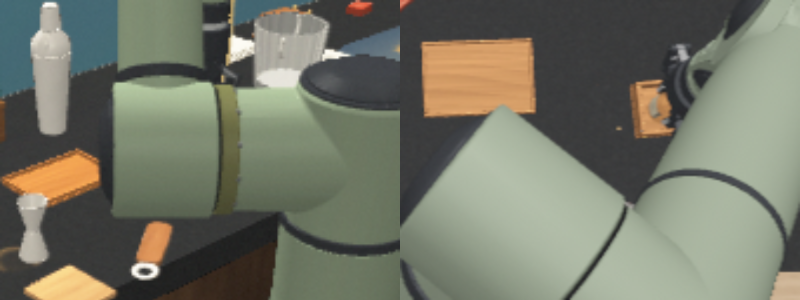

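Both views are mostly hidden by the arm, but the left bay with the gripper over it shows in the right half at (670,95). The gap matches a held bottle, so I'm releasing it and doing the short bottle.

```bash
python3 - <<'E'
from h import *
release()
z=pick(.3925,.268,0.,.029,40)
place("caddy",-.035,z+.008+.001); release()
z=pick(.4325,.0857,0.,.056,30)
f=grab_frame("scene"); g=grab_frame("top")
a=cv2.resize(f["img"][100:230,180:350],(400,306)); b=cv2.resize(g["img"][120:270,250:450],(400,300))
cv2.imwrite("pics/p2.png",np.hstack([a[:300],b])[:,:,::-1])
print(get_state()["clock"],get_state()["finger_gap"])
E
```

```text
grip False 0.442 39.7 [0.3924 0.2681 0.0294]
held 0.44
touch False
[ 0.5392 -0.4079  0.0385] 26.9
grip False 0.474 29.7 [0.4329 0.0857 0.0565]
34.275 0.46678565919342696
```

View pics/p2.png

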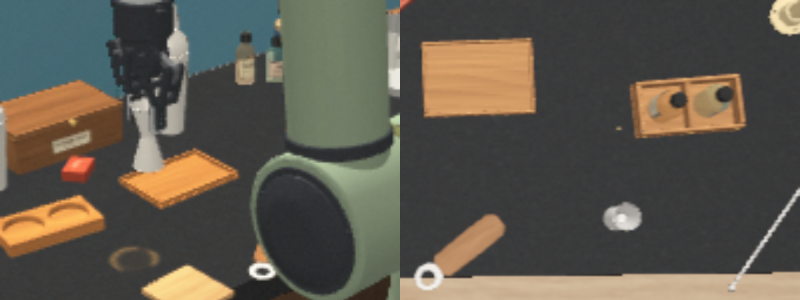

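The bottles stand upright in both bays (crop (665,103) and (715,100)), and the large jigger hangs upright in the gripper at (148,135).

```bash
python3 - <<'E'
from h import *
z=.0565
place("stand",.036,z+.012+.001); release()
z=pick(.3808,-.2724,0.,.037,30)
place("stand",-.036,z+.012+.001); release()
t=grab_frame("top"); x,y,_=ray(t,(127.8,195.8),.016); print(x,y)
z=pick(x,y,.105,.001,40)
f=grab_frame("scene"); 
a=cv2.resize(f["img"][110:260,110:310],(400,300)); b=cv2.resize(t["img"][110:260,100:300],(400,300))
cv2.imwrite("pics/p3.png",np.hstack([a,b])[:,:,::-1])
print(get_state()["clock"],get_state()["finger_gap"])
E
```

```text
held 0.47
touch False
[0.5866 0.2029 0.0696] 36.8
grip False 0.403 29.5 [ 0.381  -0.2727  0.0374]
held 0.399
touch False
[0.5777 0.1314 0.0505] 47.7
0.48054606596688587 0.37724846377632826
grip False 0.2 39.4 [0.4809 0.3774 0.0014]
54.85 0.20324675800562245
```

View pics/p3.png

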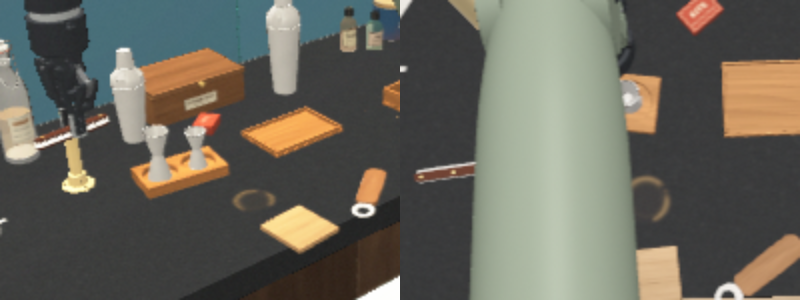

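Both jiggers stand in their wells (crop (157,152) and (196,148)), and the corkscrew is held level at (70,130).

```bash
python3 - <<'E'
from h import *
place("tray",0,.0014+.006+.002); release()
q=get_state()["q"].copy(); movep([.228,-.45,.25],ori([.228,-.45,.25],0)); q=get_state()["q"].copy(); q[0]=-2.3; set_joints(q)
f=grab_frame("scene")
e={n:(best("scene",n)) for n in ("large_jigger","small_jigger","tall_bitters","short_bitters","waiters_corkscrew")}
t=grab_frame("top")
for n,h in (("large_jigger","stand"),("small_jigger","stand"),("tall_bitters","caddy"),("short_bitters","caddy"),("waiters_corkscrew","tray")):
    x,y,w=HOLD[h]; sp=proj(t,np.array([[x,y,.05]]))[0]; d=best("top",n,sp,40)
    if d is None: print(n,None); continue
    if h=="tray": p=ray(t,d["centre"],.02)
    else: p,_=fit([(t,d["mask"])],n,[*ray(t,d["centre"],.05)[:2],.01,0])
    dx,dy=p[0]-x,p[1]-y; print(n,np.round([np.cos(w)*dx+np.sin(w)*dy,-np.sin(w)*dx+np.cos(w)*dy],4))
a=cv2.resize(f["img"][120:240,170:350],(450,300)); b=cv2.resize(t["img"][130:230,170:430],(780,300))
cv2.imwrite("pics/p4.png",np.vstack([np.hstack([a,np.zeros((300,330,3),np.uint8)]),b])[:,:,::-1]); print(get_state()["clock"],get_state()["contact_force"])
E
```

```text
held 0.2
touch False
[ 0.5842 -0.0796  0.0095] 59.0
large_jigger [-0.0001  0.0358]
small_jigger [-0.0003 -0.034 ]
tall_bitters [-0.0002  0.0355]
short_bitters [ 0.0005 -0.0316]
waiters_corkscrew [-0.0004 -0.0024]
65.7583 [ 0.73966644 -0.72207812  0.61490003]
```

View pics/p4.png

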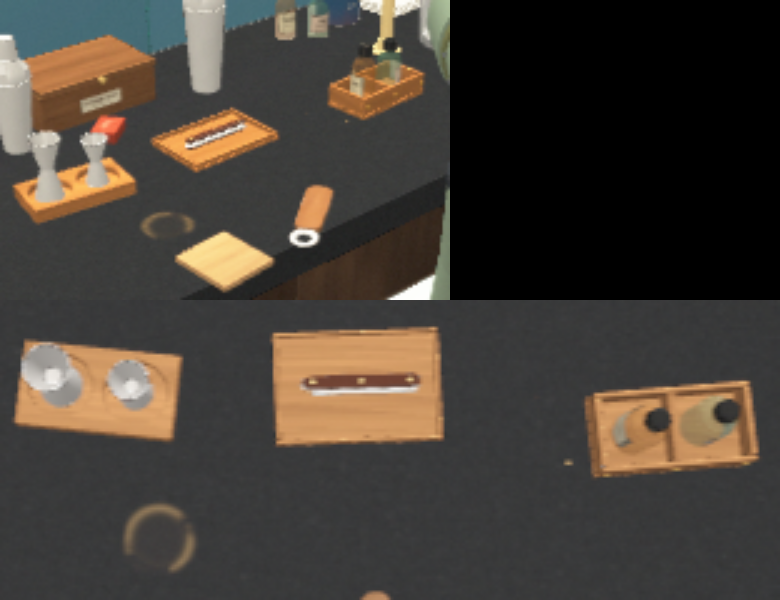

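Everything sits in its place: jiggers at (45,165) and (95,160), corkscrew in the tray at (215,130), bottles in the caddy. One close look to check that the corkscrew lies flat.

```bash
python3 - <<'E'
from h import *
m=lambda c:np.mean([grab_frame(c)["img"].astype(float) for _ in range(3)],0).astype(np.uint8)[:,:,::-1]
t=m("top"); s=m("scene"); t0=cv2.imread("pics/top0.png"); s0=cv2.imread("pics/scene0.png")
R=lambda x:cv2.resize(x,(400,300),interpolation=cv2.INTER_CUBIC)
cv2.imwrite("pics/p5.png",np.vstack([np.hstack([R(s[155:194,230:282]),R(t[138:180,262:318])]),np.hstack([R(s0[213:252,130:182]),R(t0[175:217,100:156])])]))
E
```

```text
(no output)
```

View pics/p5.png

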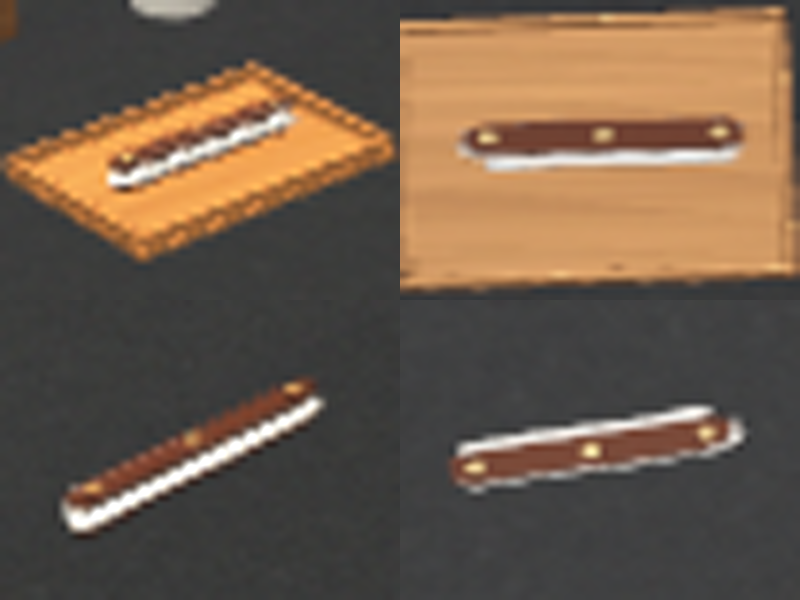

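The corkscrew lies flat as it did before, turned half a turn: top row now, (600,140), bottom row before.

```bash
python3 -c "
from cell import *
print(sign_off())"
```

```text
the job is handed in; nothing more can be done
None
```

I handed the job in at about 66 s on the robot's clock: both front bottles upright in the caddy bays, both jiggers in the stand wells, and the corkscrew flat in the tray. My last camera check put each piece within about 4 mm of its target; `sign_off()` gave no verdict.

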